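# Roll the tube to the line of the sawing jig and shut the hold-down on it

### The arm

A 6-joint arm with a two-finger parallel gripper is mounted at the origin on a cart in front of the work surface, level with it; the furniture and walls round the work are solid. World frame = base frame: x ahead of the robot, y to its left, z up, the work surface at z = 0. Lengths are in m, angles in rad, forces in N, time in s.
With the tool pointing down it reaches from about 0.25 to 0.775 m from the base axis. Payload 4 kg.
Tool frame: the origin (TCP) lies on the centre line of the jaws, within the pads' length; the fingertips stand 8 mm ahead of it and the grasp point (between the pads) lies 11 mm behind it; z points along the fingers, y is the direction in which the jaws open and shut (so a half turn about z gives the same grasp; the last joint's range is limited). The gripper opens to 94 mm and grips with 3 to 60 N. Pads are 16 mm wide; open, the fingers measure 119 mm over their backs; the gripper's body (75 mm by 177 mm) begins 78 mm behind the grasp point.
Start: joints at [1.04, 0.087, 1.371, -0, 1.684, -0.103], TCP at [0.228, 0.5, 0.214] pointing down, gripper open.
Joint ranges: [-3.1, 3.1], [-0.76, 2.03], [0.27, 2.55], [-1.08, 4.22], [0.17, 2.65], [-2.57, 2.57]. Speed limits (rad/s): [2.79, 2.79, 3.14, 3.14, 3.14, 3.14].

### API

Orientations are given as [roll, pitch, yaw] about the fixed x, y, z axes, in that order (R = Rz(yaw) Ry(pitch) Rx(roll)).
In Python, from bench import robot, cams, close_job gives the robot as it stands.
- The arm moves only by the tool arm_command, never from a script. Its argument "plan" is one flat list of numbers, 7 for each row, row after row: the shift along the tool's x, y, z in cm, then the turn, a rotation vector about the tool's x, y, z in degrees, then the closure, from 0 (fully open) to 1 (shut). A call has 1 to 8 rows; each row shifts and turns the commanded pose from where the row before left it, along the tool's axes as they then stand; what a row does not reach is not made up. A row lasts 1/8 s, in which the tool goes at most 62.5 mm and 10.7 degrees, less where a joint would pass 70% of its speed; a pose out of reach is approached as far as the arm can. A call with a gripper value outside its range is refused whole. The fingers move at their own pace and stop on an object; the grip force is fixed at half the most. Time passes only in rows, so rows that do not move let the fingers close. It gives the time, the measured TCP pose, the force and the opening at its end, in the units of the state.
- robot.get_obs(): the state, without advancing time (a new reading comes with each control period).
- cams.snapshot(name): name is "scene" or "top"; returns a dict with "pixels" (384x512x3 uint8, red, green, blue), "fov_y" (degrees; the focal length in pixels is half the picture's height over the tangent of half this angle, whatever the lens; pixels are square), "cx", "cy" (the principal point, pixels), "camera_from_world" (4x4, takes a point from world to camera coordinates). Camera axes: x right, y up, looking along -z (the intrinsics and any distortion apply to the point x, -y, -z); pixel columns grow to the right and rows downward; lengths in m; the calibration is good to about 2 mm. A picture is of the moment at which its call begins. There is no depth.
- close_job(): hands the job in, once; it reports no verdict.
The state is a dict: "time": time; "joint_positions": joint angles; "qvel": joint speeds; "joint_torque": joint torques, N m; "tool_pos": TCP position; "ee_rot": TCP orientation; "wrist_force": force on the tool from outside, world axes, zero at the start; "wrist_torque": the same for the moment, N m; "width": finger opening in m.
Only numpy, scipy, OpenCV 4.12 (cv2) and the standard library are available. Lean on these libraries where they do the work, as an engineer would, in place of code of your own. Each camera call takes 0.05 s, during which the arm holds its last target.

### The job

Make the sawing jig ready to cut the next ring blank: roll the copper tube along the wooden base, without sliding it, until it lies still along the scribed line with the hold-down still open. Then swing the hold-down over until its V saddle sits fully down on the tube, and leave it so. Work with a light touch of the fingertips only: the tube stays on the base and is never pinched or lifted, and the small things around are left where they lie.

Things in the scene. Friction and masses are not known exactly. Their poses are not given: they have to be found in the camera images.
- jig: Sawing jig fixed to the bench: pale wooden board 300 (x) x 150 (y) x 14 mm, origin at the centre of its underside on the worktop. Its x points along the board, from the end with a 7 mm high stop strip (x -150 to -140 mm) to the end with the steel hinge bracket (x +103 to +141 mm, 64 mm wide in y, 58 mm above the worktop); z up. The rest of the board is flat; the tube rolls along x.
- line_mid (a point): Middle of the thin dark line scribed straight across the board (along the jig's y), at x = +20 mm of the jig, on the board's upper face 14 mm above the worktop. Axes as the jig's. The line is longer than the tube and shows beyond both its ends.
- tube: Thin copper tube (dents if pinched), outside diameter 26 mm, 90 mm long, about 120 g, 45 to 80 mm from the line on the stop strip's side, parallel to it within 3 degrees. Origin mid-axis, 27 mm above the worktop; y along the tube. Stops rolling by itself within mm. Fingertips moved over its top with light pressure roll it half as far as they go. Pushed from behind it jams or slides instead of turning.
- tube_seam (a point): Point on the tube's outer surface, half way along, on the thin bright seam that runs the tube's length; at the very top (40 mm above the worktop) at the start, and it turns with the tube.
- hold_down (a joint): Hinge angle (rad) of the aluminium hold-down arm: 0 = level, its V saddle seated on a tube on the line; pi/2 upright; starts at 1.8 to 2.05, leaning away from the line; limits -0.12 and 2.15. The arm is 40 mm wide, 10 mm thick, with a saw slot along it; the saddle hangs under it, 100 mm from the hinge. The hinge is stiff (0.12 N m): the arm stays where left.
- hinge_axis (a point): Middle of the hinge axis, 47 mm above the worktop at x = +120 mm of the jig; the axis runs along the jig's y.
- cross_bar (a point): Middle of the dark steel cross bar (12 mm thick, 76 mm long, parallel to the hinge axis) at the arm's free end, 150 mm from the hinge axis. At angle a it is 150*cos(a) mm from the hinge towards the stop strip and 150*sin(a) mm above it. The place to push: 1 to 2 N at right angles to the arm moves it.
- ring_blank_1: Loose finished ring, 22 mm wide, 5 mm high, on the board beside the hinge; bystander. Origin under its centre.
- ring_blank_2: Loose finished ring, 21 mm wide, 4 mm high, on the board at the other side of the hinge; bystander. Origin under its centre.
- scriber: Loose steel scriber, 103 x 8 x 7 mm, on the worktop along the jig's robot-side edge; bystander. Origin under its centre.
- stick: Loose sanding stick, 110 x 14 x 14 mm, on the worktop beyond the jig; bystander. Origin under its centre.
- borax_cone: Loose white tablet, 43 mm across, 15 mm high, on the worktop beyond the jig to the left; bystander. Origin under its centre.
Not all that is in view belongs to the job. Of the things that look like the tube, the larger one is meant.

How it is judged:
By the outcome, as a careful person would: the job done as asked, in the order asked, and still so for the second after the job is handed in, with the robot touching nothing.
It also fails if it takes over 64 s, if anything falls off the work surface, if the arm or the gripper's body presses on something with over 40 N, if the wrist force passes 120 N, or if a joint passes its speed limit or range.

## Working session

There is one attempt and no reset: what is moved stays moved. The work goes in short steps, Python scripts to look and compute and a tool call to move; the robot and the scene stay as the last step left them, time stands still between calls to the robot, and variables do not carry over. Pictures are saved under pics/ and viewed, and the job is handed in when it is done.

Besides the shell and the picture viewer there is one more tool, called after "Call:" as a command line: name --argument value ..., lists and objects as JSON in quotes. arm_command: Moves the arm, as the interface text tells. Its arguments: {"type":"object","properties":{"plan":{"type":"array","items":{"type":"number"}}},"required":["plan"]}

```bash
mkdir -p pics; ls; python3 - <<'E'
from bench import robot,cams
import cv2
print(robot.get_obs())
for n in("scene","top"):
    s=cams.snapshot(n); cv2.imwrite(f"pics/{n}0.png",s["pixels"][:,:,::-1]); print(n,{k:v for k,v in s.items() if k!="pixels"})
E
```

```text
pics
{'time': 0.0, 'joint_positions': array([ 1.03987994e+00,  8.79067703e-02,  1.37224572e+00, -6.44306363e-05,
        1.68363112e+00, -1.03067340e-01]), 'qvel': array([ 0.0005231 , -0.00129388,  0.00090664, -0.00048602, -0.00037924,
       -0.00059869]), 'joint_torque': array([-1.98774255e-04, -3.40190935e+01, -3.02421892e+01,  7.17311958e-02,
        3.29877832e-02, -1.64940998e-04]), 'tool_pos': array([0.22793222, 0.49994474, 0.21233488]), 'ee_rot': array([-3.13940673e+00, -1.61719845e-04,  2.71373624e+00]), 'wrist_force': array([-0.4231173 ,  0.15875253, -0.72245033]), 'wrist_torque': array([-0.07403091,  0.00391023,  0.04070011]), 'width': 0.09401292146797215}
scene {'fov_y': 49.761870064233605, 'cx': 259.9545466033004, 'cy': 201.23421380443475, 'camera_from_world': array([[ 0.60999325, -0.79235424, -0.00911027, -0.32948279],
       [ 0.49379293,  0.37110408,  0.78641611, -0.35492436],
       [-0.61973928, -0.4842071 ,  0.61762991, -0.50008449],
       [ 0.        ,  0.        ,  0.        ,  1.        ]])}
top {'fov_y': 46.177118040918884, 'cx': 248.26182752010575, 'cy': 191.01041759900858, 'camera_from_world': array([[-0.01168965, -0.99990992, -0.00659501,  0.04413112],
       [ 0.98433343, -0.01266746,  0.1758614 , -0.56950996],
       [-0.1759291 , -0.00443593,  0.98439285, -0.8595177 ],
       [ 0.        ,  0.        ,  0.        ,  1.        ]])}
```

View pics/scene0.png

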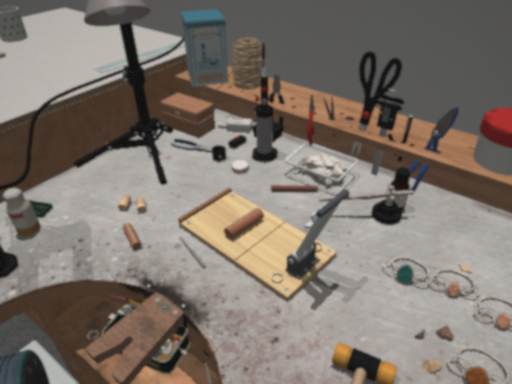

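View pics/top0.png

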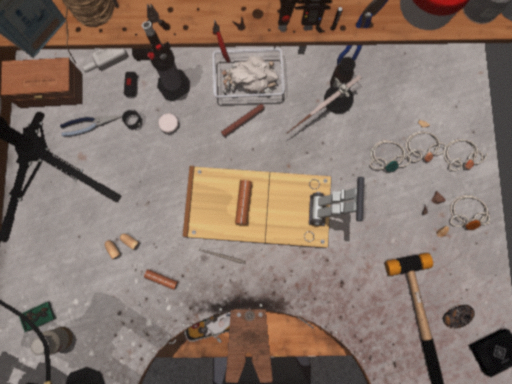

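```bash
cat > h.py <<'E'
import numpy as np, cv2
from bench import robot,cams
def ray(s,u,v):
    f=192/np.tan(np.radians(s["fov_y"]/2)); T=s["camera_from_world"]
    d=np.array([(u-s["cx"])/f,-(v-s["cy"])/f,-1.]); R=T[:3,:3]
    return -R.T@T[:3,3], R.T@d
def atz(s,u,v,z):
    o,d=ray(s,u,v); return o+d*(z-o[2])/d[2]
def proj(s,p):
    f=192/np.tan(np.radians(s["fov_y"]/2)); T=s["camera_from_world"]
    c=T[:3,:3]@np.asarray(p)+T[:3,3]; return s["cx"]-f*c[0]/c[2], s["cy"]+f*c[1]/c[2]
def crop(n,x0,y0,x1,y1,k,name):
    s=cams.snapshot(n); im=s["pixels"][y0:y1,x0:x1,::-1]
    cv2.imwrite(f"pics/{name}.png",cv2.resize(im,None,fx=k,fy=k,interpolation=cv2.INTER_CUBIC)); return s
E
python3 - <<'E'
from h import *
crop("top",180,155,380,255,4,"t1"); crop("scene",170,180,350,300,4,"s1")
E
```

```text
(no output)
```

View pics/t1.png

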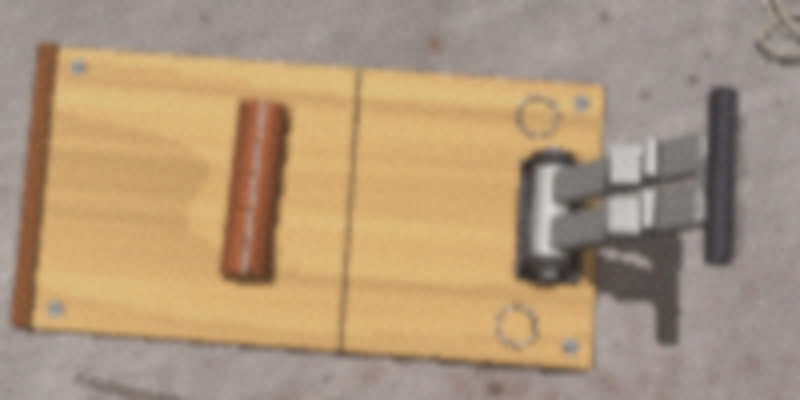

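View pics/s1.png

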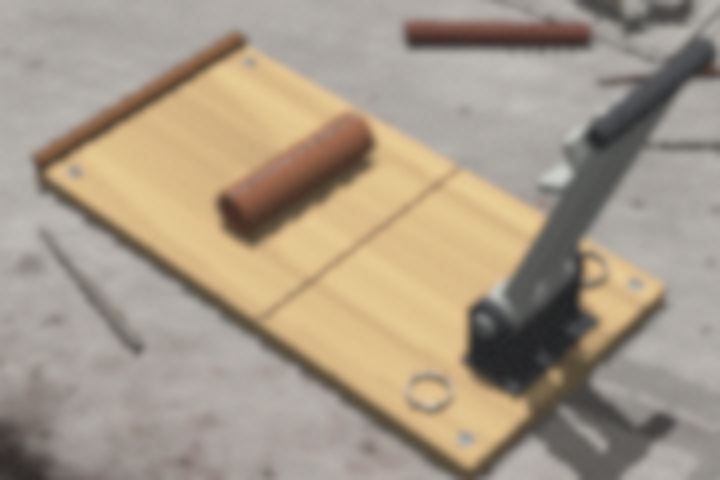

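```bash
python3 - <<'E'
from h import *
s=cams.snapshot("top"); o,_=ray(s,0,0); print("cam",o)
g=lambda x,y,z: atz(s,180+(x+.5)/4-.5,155+(y+.5)/4-.5,z)
P=dict(lt=g(359,70,.014),lb=g(341,351,.014),tr=g(605,86,.014),br=g(594,366,.014),tl=g(41,45,.021),bl=g(12,327,.021),
 sA=g(264,101,.04),sB=g(246,277,.04),tL1=g(240,101,.027),tR1=g(288,103,.027),tL2=g(222,277,.027),tR2=g(271,279,.027))
for k,v in P.items(): print(k,v.round(4))
ex=lambda a,b:np.linalg.norm(P[a]-P[b])
print("line len",ex('lt','lb'),"right",ex('tr','br'),"left",ex('tl','bl'),"top",ex('tl','tr'),"bot",ex('bl','br'),"tube",ex('sA','sB'),ex('tL1','tR1'))
c=(P['tr']+P['br']+P['tl']+P['bl'])/4; u=(P['tr']+P['br']-P['tl']-P['bl']);u/=np.linalg.norm(u[:2]);print("c",c,"yaw",np.degrees(np.arctan2(u[1],u[0])))
l=(P['lt']-P['lb']);print("line y yaw",np.degrees(np.arctan2(l[1],l[0])), "line mid x",((P['lt']+P['lb'])/2-c)@u)
t=P['sA']-P['sB'];print("tube yaw",np.degrees(np.arctan2(t[1],t[0])));
for a in (('sA','sB'),('tL1','tR1','tL2','tR2')):
  m=sum(P[k] for k in a)/len(a); print("tube",m,(m-c)@u)
# cross-check in scene
s2=cams.snapshot("scene")
for k in ('lt','lb','tr','br','sA','sB'): 
  q=proj(s2,P[k]); print(k,(np.array(q)-[170,180]+.5)*4-.5)
E
```

```text
cam [0.40988939 0.03310014 0.94654894]
lt [ 0.6166 -0.0079  0.014 ]
lb [0.4686 0.0043 0.014 ]
tr [ 0.6063 -0.1376  0.014 ]
br [ 0.4593 -0.1255  0.014 ]
tl [0.6308 0.1599 0.021 ]
bl [0.4824 0.1731 0.021 ]
sA [0.5952 0.0423 0.04  ]
sB [0.5047 0.0524 0.04  ]
tL1 [0.598 0.055 0.027]
tR1 [0.5966 0.03   0.027 ]
tL2 [0.5062 0.0649 0.027 ]
tR2 [0.5049 0.0399 0.027 ]
line len 0.14853473407915654 right 0.1474178530255314 left 0.1489112472656009 top 0.29859065728354844 bot 0.29961303434458453 tube 0.09105931440803271 0.025024243449160696
c [0.5447048  0.01744298 0.0175    ] yaw -94.56744116731288
line y yaw -4.7205420611995885 line mid x 0.019419322078375018
tube yaw -6.336351615100183
tube [0.54995594 0.04735399 0.04      ] -0.03076089855102696
tube [0.55144076 0.0474379  0.027     ] -0.03065845396010039
lt [461.81234426 167.09594169]
lb [261.61210292 320.75086773]
tr [670.09326282 284.25544265]
br [477.1954955  465.36416842]
sA [360.71626769 112.95895676]
sB [232.0956196  198.00465844]
```

Tube candidates: copper tube on the board (top px 244,203), the small copper piece on the worktop (top px 161,279), the reddish stick (242,120), and the cork pieces (112,248 and 130,241). By the description I choose the larger one on the board. The crop shows its bright seam on top, and it measures 25 × 91 mm, 51 mm before the line. The jig measurements agree with the given sizes to about 1–2 mm.

```bash
cat >> h.py <<'E'
from scipy.spatial.transform import Rotation as Ro
C=np.array([.5447,.0174]); YAW=np.radians(-94.6)
U=np.array([np.cos(YAW),np.sin(YAW)]); V=np.array([-U[1],U[0]])
def jig(p): d=np.asarray(p)[:2]-C; return d@U,d@V
def world(x,y): return C+x*U+y*V
def to(p,yaw_deg,n):
    """rows (tool cm, deg) from measured pose"""
    o=robot.get_obs(); p0=o['tool_pos']; R=Ro.from_euler('xyz',o['ee_rot'])
    Rt=Ro.from_euler('xyz',[np.pi,0,np.radians(yaw_deg)]); rv=(R.inv()*Rt).as_rotvec()
    step=(np.asarray(p)-p0)/n; Rc=R
    for i in range(n):
        print(np.r_[Rc.inv().apply(step)*100,np.degrees(rv)/n].round(2)); Rc=Rc*Ro.from_rotvec(rv/n)
E
python3 - <<'E'
from h import *
t=np.array([.5507,.0474]); print(jig(t))
x,y=jig(t); w=world(x-.005,y); print(w)
to([w[0],w[1],.19],84.5,16)
E
```

```text
(np.float64(-0.030384559899660567), np.float64(0.003574705540871725))
[0.55110099 0.05238389]
[-3.   -1.71  0.15 -0.    0.    4.44]
[-3.12 -1.47  0.15 -0.    0.    4.44]
[-3.23 -1.23  0.15 -0.    0.    4.44]
[-3.31 -0.97  0.15 -0.    0.    4.44]
[-3.38 -0.71  0.14 -0.    0.    4.44]
[-3.42 -0.45  0.14 -0.    0.    4.44]
[-3.45 -0.18  0.14 -0.    0.    4.44]
[-3.45  0.08  0.14 -0.    0.    4.44]
[-3.43  0.35  0.14 -0.    0.    4.44]
[-3.4   0.61  0.14 -0.    0.    4.44]
[-3.34  0.87  0.14 -0.    0.    4.44]
[-3.26  1.13  0.14 -0.    0.    4.44]
[-3.16  1.38  0.14 -0.    0.    4.44]
[-3.05  1.62  0.14 -0.    0.    4.44]
[-2.91  1.85  0.14 -0.    0.    4.44]
[-2.76  2.07  0.14 -0.    0.    4.44]
```

Call:
arm_command --plan '[-3, -1.7, 0, 0, 0, 4.4, 0.47, -3.1, -1.5, 0, 0, 0, 4.4, 0.47, -3.2, -1.2, 0, 0, 0, 4.4, 0.47, -3.3, -1, 0, 0, 0, 4.4, 0.47, -3.4, -0.7, 0, 0, 0, 4.4, 0.47, -3.4, -0.45, 0, 0, 0, 4.4, 0.47, -3.45, -0.2, 0, 0, 0, 4.4, 0.47, -3.45, 0.1, 0, 0, 0, 4.4, 0.47]'

```text
time: 1.3
tool_pos: [0.3903, 0.2762, 0.2135]
ee_rot: [3.141, -0.0, 2.097]
wrist_force: [-0.2, 0.4, 0.2]
width: 0.0499
```

Call:
arm_command --plan '[-3.4, 0.35, 0, 0, 0, 4.4, 0.47, -3.4, 0.6, 0, 0, 0, 4.4, 0.47, -3.3, 0.9, 0.3, 0, 0, 4.4, 0.47, -3.3, 1.1, 0.3, 0, 0, 4.4, 0.47, -3.2, 1.4, 0.3, 0, 0, 4.4, 0.47, -3, 1.6, 0.3, 0, 0, 4.4, 0.47, -2.9, 1.85, 0.3, 0, 0, 4.5, 0.47, -2.7, 2, 0.3, 0, 0, 4.5, 0.47]'

```text
time: 2.3
tool_pos: [0.5524, 0.0544, 0.1953]
ee_rot: [-3.142, -0.0, 1.479]
wrist_force: [-0.6, -0.2, 0.6]
width: 0.05
```

Call:
arm_command --plan '[0, 0, 0, 0, 0, 0, 0.47, 0, 0, 0, 0, 0, 0, 0.47]'

```text
time: 2.55
tool_pos: [0.5515, 0.0559, 0.1954]
ee_rot: [-3.141, -0.001, 1.482]
wrist_force: [-0.8, 0.9, 0.5]
width: 0.0498
```

```bash
python3 - <<'E'
from h import *
o=robot.get_obs();print(o['wrist_force'],o['width'])
to([.551,.0524,.07],84.5,4)
E
```

```text
[-0.79701813  0.94237822  0.47905131] 0.049814293028282594
[-0.09 -0.    3.14 -0.01 -0.01  0.11]
[-0.09 -0.    3.14 -0.01 -0.01  0.11]
[-0.09 -0.    3.14 -0.01 -0.01  0.11]
[-0.09 -0.    3.14 -0.01 -0.01  0.11]
```

Call:
arm_command --plan '[-0.1, 0, 3.5, 0, 0, 0, 0.47, -0.1, 0, 3.5, 0, 0, 0, 0.47, -0.1, 0, 3.5, 0, 0, 0, 0.47, -0.1, 0, 3.3, 0, 0, 0, 0.47, 0, 0, 0, 0, 0, 0, 0.47, 0, 0, 0, 0, 0, 0, 0.47]'

```text
time: 3.3
tool_pos: [0.5522, 0.0522, 0.0592]
ee_rot: [3.139, -0.0, 1.483]
wrist_force: [1.0, 1.0, 0.5]
width: 0.0497
```

```bash
python3 - <<'E'
from h import *
crop("top",180,155,380,255,4,"t2"); crop("scene",170,130,350,280,4,"s2")
print(jig(robot.get_obs()['tool_pos']))
E
```

```text
(np.float64(-0.03506823979032331), np.float64(0.005439090697070594))
```

View pics/s2.png

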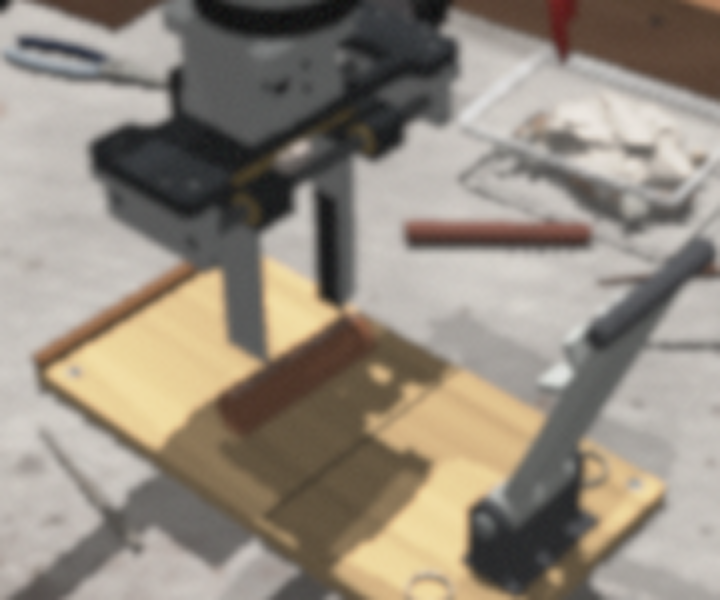

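View pics/t2.png

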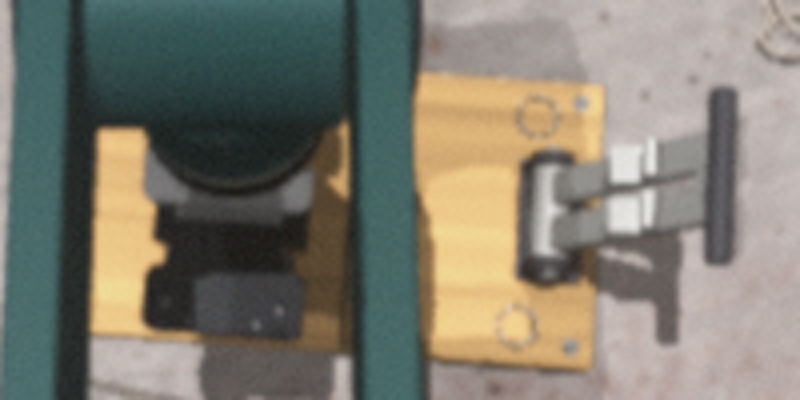

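Call:
arm_command --plan '[0, 0, 0.4, 0, 0, 0, 0.47, 0, 0, 0.4, 0, 0, 0, 0.47, 0, 0, 0, 0, 0, 0, 0.47, 0, 0, 0, 0, 0, 0, 0.47]'

```text
time: 3.9
tool_pos: [0.5515, 0.0514, 0.0494]
ee_rot: [-3.141, -0.0, 1.481]
wrist_force: [0.9, 0.4, -0.0]
width: 0.0497
```

Call:
arm_command --plan '[0, 0, 0.1, 0, 0, 0, 0.47, 0, 0, 0, 0, 0, 0, 0.47]'

```text
time: 4.15
tool_pos: [0.5515, 0.0514, 0.0484]
ee_rot: [-3.141, -0.0, 1.482]
wrist_force: [0.3, -0.8, -0.2]
width: 0.0498
```

Call:
arm_command --plan '[0, 0, 0.1, 0, 0, 0, 0.47, 0, 0, 0, 0, 0, 0, 0.47]'

```text
time: 4.4
tool_pos: [0.5516, 0.0515, 0.0481]
ee_rot: [3.141, -0.0, 1.482]
wrist_force: [-1.0, 0.5, 4.0]
width: 0.0502
```

Call:
arm_command --plan '[-0.2, 0, 0, 0, 0, 0, 0.47, -0.35, 0, 0, 0, 0, -0.2, 0.47, -0.35, 0, 0, 0, 0, -0.2, 0.47, -0.35, 0, 0, 0, 0, -0.2, 0.47, -0.35, 0, 0, 0, 0, -0.2, 0.47, -0.2, 0, 0, 0, 0, 0, 0.47, 0, 0, 0, 0, 0, 0, 0.47]'

```text
time: 5.28
tool_pos: [0.5498, 0.0332, 0.0481]
ee_rot: [-3.141, 0.0, 1.495]
wrist_force: [-2.9, 1.0, 5.6]
width: 0.0498
```

```bash
python3 - <<'E'
from h import *
crop("scene",170,130,350,280,4,"s3")
o=robot.get_obs();print(jig(o['tool_pos']),o['wrist_force'])
E
```

```text
(np.float64(-0.016179839817548405), np.float64(0.0038612799149731437)) [-2.70683892 -0.06091725  4.89074401]
```

View pics/s3.png

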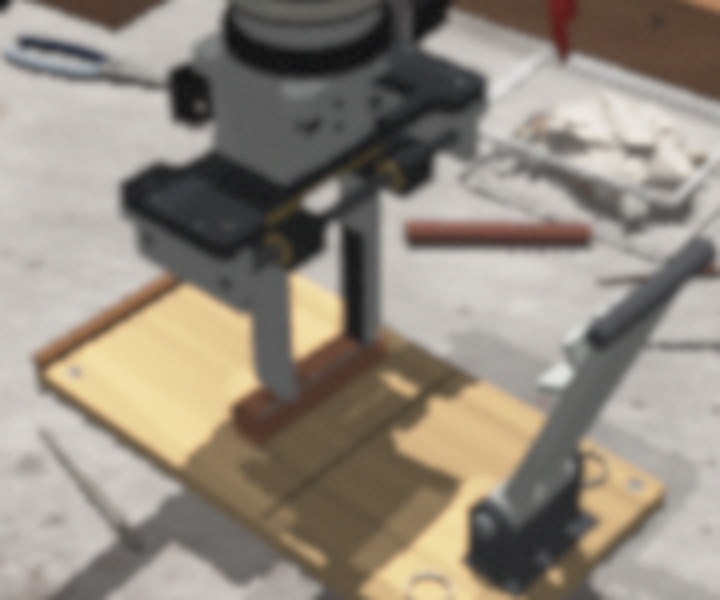

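Call:
arm_command --plan '[0, 0, -0.5, 0, 0, 0, 0.47, 0, 0, -0.3, 0, 0, 0, 0.47, 0, 0, 0, 0, 0, 0, 0.47]'

```text
time: 5.7
tool_pos: [0.5502, 0.0334, 0.0555]
ee_rot: [3.141, -0.0, 1.496]
wrist_force: [-0.1, 0.0, 0.3]
width: 0.0499
```

```bash
python3 - <<'E'
from h import *
s=crop("scene",200,185,300,260,8,"s4")
o=robot.get_obs();print(jig(o['tool_pos']),o['tool_pos'],o['wrist_force'])
for X in (-.0305,-.0215):
  for y in (-.0415,.0485):
   for z,r in ((.04,0),(.014,0)):
    q=proj(s,[*world(X,y),z]);print(X,y,z,(np.array(q)-[200,185]+.5)*8-.5)
E
```

```text
(np.float64(-0.016447213200153174), np.float64(0.004021969798738413)) [0.55002806 0.03347168 0.05534827] [0.14537893 0.97509639 1.08261089]
-0.0305 -0.0415 0.04 [231.40916879 356.21746508]
-0.0305 -0.0415 0.014 [237.22708292 433.52698799]
-0.0305 0.0485 0.04 [477.79421816 183.57930075]
-0.0305 0.0485 0.014 [478.7811995  259.46473854]
-0.0215 -0.0415 0.04 [257.22225104 372.6295457 ]
-0.0215 -0.0415 0.014 [262.57142649 450.06860645]
-0.0215 0.0485 0.04 [503.41628665 198.03733615]
-0.0215 0.0485 0.014 [503.93948261 274.07261678]
```

View pics/s4.png

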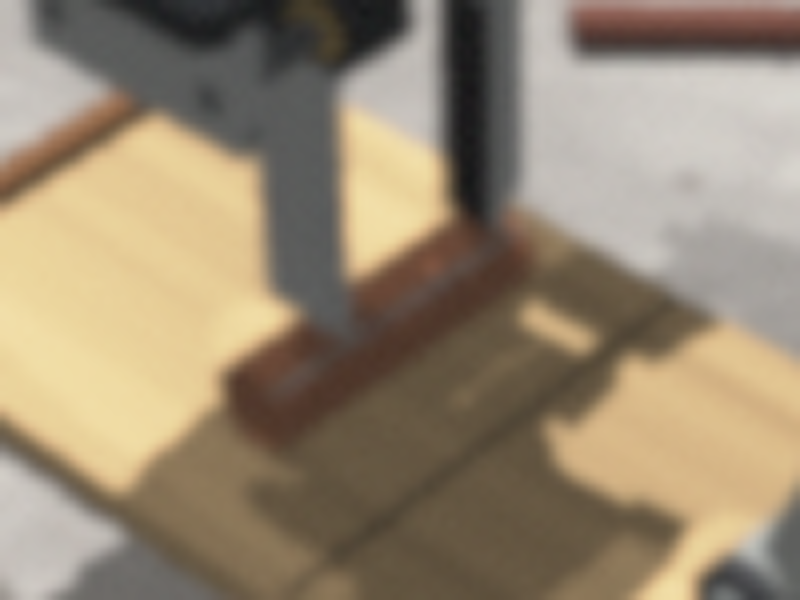

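Call:
arm_command --plan '[1.05, 0, 0, 0, 0, 0.8, 0.47, 0, 0, 0.5, 0, 0, 0, 0.47, 0, 0, 0.2, 0, 0, 0, 0.47, 0, 0, 0.06, 0, 0, 0, 0.47, 0, 0, 0, 0, 0, 0, 0.47]'

```text
time: 6.38
tool_pos: [0.5504, 0.044, 0.0481]
ee_rot: [-3.141, -0.0, 1.482]
wrist_force: [-2.4, 0.6, 3.2]
width: 0.0498
```

Call:
arm_command --plan '[-0.25, 0, 0, 0, 0, 0, 0.47, -0.4, 0, 0, 0, 0, -0.2, 0.47, -0.4, 0, 0, 0, 0, -0.2, 0.47, -0.4, 0, 0, 0, 0, -0.2, 0.47, -0.4, 0, 0, 0, 0, -0.2, 0.47, -0.2, 0, 0, 0, 0, 0, 0.47, 0, 0, 0, 0, 0, 0, 0.47]'

```text
time: 7.25
tool_pos: [0.5491, 0.023, 0.0481]
ee_rot: [3.141, 0.0, 1.495]
wrist_force: [-2.8, 0.0, 4.7]
width: 0.0494
```

Call:
arm_command --plan '[0, 0, -0.5, 0, 0, 0, 0.47, 0, 0, -0.3, 0, 0, 0, 0.47, 0, 0, 0, 0, 0, 0, 0.47]'

```text
time: 7.62
tool_pos: [0.5495, 0.0234, 0.0561]
ee_rot: [3.14, -0.0, 1.496]
wrist_force: [0.1, 0.7, -0.1]
width: 0.0498
```

```bash
python3 - <<'E'
from h import *
s=crop("scene",200,185,300,260,8,"s5")
o=robot.get_obs();print(jig(o['tool_pos']),o['tool_pos'],o['wrist_force'])
X=-.0113
for y in (-.0415,.0485):
   for z in (.04,.014):
    q=proj(s,[*world(X,y),z]);print(X,y,z,(np.array(q)-[200,185]+.5)*8-.5)
E
```

```text
(np.float64(-0.006455572092149484), np.float64(0.004100875591726828)) [0.5493054  0.02350589 0.05585248] [ 0.50580149  0.43169165 -0.31736574]
-0.0113 -0.0415 0.04 [286.84928219 391.46655319]
-0.0113 -0.0415 0.014 [291.65329995 469.04961709]
-0.0113 0.0485 0.04 [532.80158009 214.61888626]
-0.0113 0.0485 0.014 [532.78659549 290.82237313]
```

View pics/s5.png

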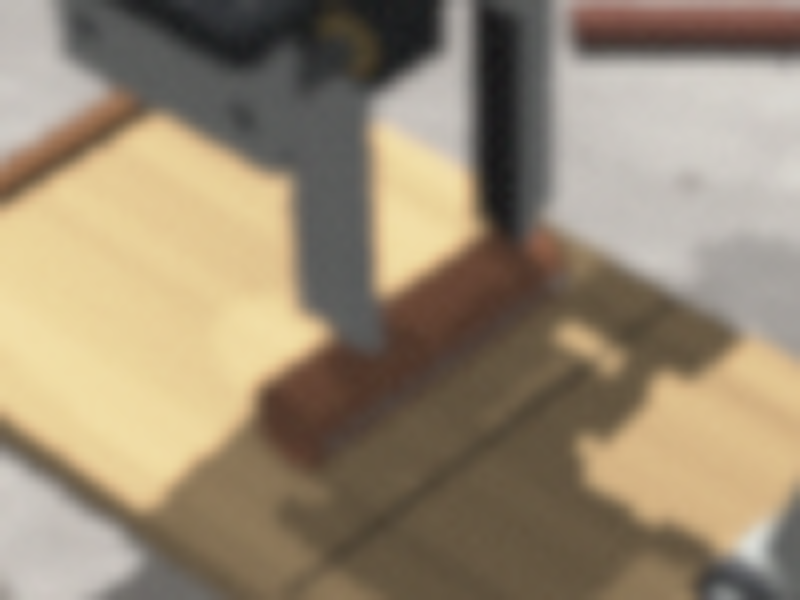

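Call:
arm_command --plan '[1.05, 0, 0, 0, 0, 0.8, 0.47, 0, 0, 0.5, 0, 0, 0, 0.47, 0, 0, 0.2, 0, 0, 0, 0.47, 0, 0, 0.06, 0, 0, 0, 0.47, 0, 0, 0, 0, 0, 0, 0.47]'

```text
time: 8.3
tool_pos: [0.5498, 0.034, 0.0483]
ee_rot: [-3.142, -0.0, 1.482]
wrist_force: [-0.3, 0.1, 0.5]
width: 0.0499
```

Call:
arm_command --plan '[-0.25, 0, 0, 0, 0, 0, 0.47, -0.4, 0, 0, 0, 0, -0.2, 0.47, -0.4, 0, 0, 0, 0, -0.2, 0.47, -0.4, 0, 0, 0, 0, -0.2, 0.47, -0.4, 0, 0, 0, 0, -0.2, 0.47, -0.2, 0, 0, 0, 0, 0, 0.47, 0, 0, 0, 0, 0, 0, 0.47]'

```text
time: 9.18
tool_pos: [0.5482, 0.0135, 0.0483]
ee_rot: [3.141, -0.0, 1.495]
wrist_force: [-0.3, 0.2, 0.0]
width: 0.0497
```

Call:
arm_command --plan '[0, 0, -0.5, 0, 0, 0, 0.47, 0, 0, -0.3, 0, 0, 0, 0.47, 0, 0, 0, 0, 0, 0, 0.47]'

```text
time: 9.55
tool_pos: [0.5486, 0.0137, 0.0569]
ee_rot: [3.14, -0.0, 1.496]
wrist_force: [-0.5, 0.9, 0.3]
width: 0.0499
```

```bash
python3 - <<'E'
from h import *
s=crop("scene",200,185,300,260,8,"s6")
o=robot.get_obs();print(jig(o['tool_pos']),o['tool_pos'],o['wrist_force'])
X=-.001
for y in (-.0415,.0485):
   for z in (.04,.014):
    q=proj(s,[*world(X,y),z]);print(X,y,z,(np.array(q)-[200,185]+.5)*8-.5)
E
```

```text
(np.float64(0.003415054371087981), np.float64(0.0039298582264713005)) [0.54834332 0.01368078 0.05659772] [ 0.07419259 -0.03137706  0.28158323]
-0.001 -0.0415 0.04 [317.17597515 410.74840899]
-0.001 -0.0415 0.014 [321.41403633 488.47370456]
-0.001 0.0485 0.04 [562.85594827 231.57798224]
-0.001 0.0485 0.014 [562.28359435 307.94947858]
```

View pics/s6.png

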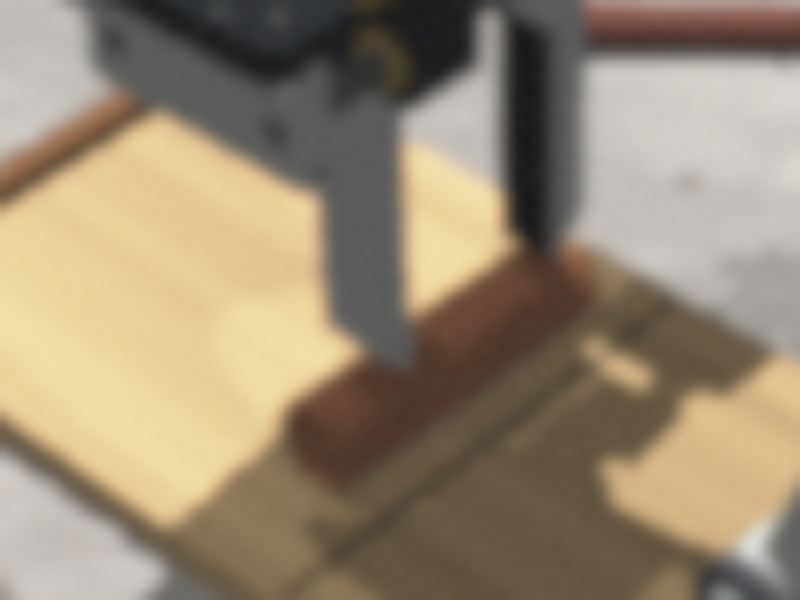

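Call:
arm_command --plan '[1.0, 0, 0, 0, 0, 0.8, 0.47, 0, 0, 0.5, 0, 0, 0, 0.47, 0, 0, 0.3, 0, 0, 0, 0.47, 0, 0, 0.06, 0, 0, 0, 0.47, 0, 0, 0, 0, 0, 0, 0.47]'

```text
time: 10.22
tool_pos: [0.5487, 0.0236, 0.0481]
ee_rot: [-3.141, -0.0, 1.482]
wrist_force: [-2.7, -0.1, 5.3]
width: 0.05
```

Call:
arm_command --plan '[-0.2, 0, 0, 0, 0, 0, 0.47, -0.4, 0, 0, 0, 0, -0.2, 0.47, -0.4, 0, 0, 0, 0, -0.2, 0.47, -0.4, 0, 0, 0, 0, -0.2, 0.47, -0.4, 0, 0, 0, 0, -0.1, 0.47, -0.2, 0, 0, 0, 0, 0, 0.47, 0, 0, 0, 0, 0, 0, 0.47]'

```text
time: 11.1
tool_pos: [0.547, 0.0032, 0.0481]
ee_rot: [-3.141, 0.0, 1.493]
wrist_force: [-3.8, 0.7, 4.3]
width: 0.05
```

Call:
arm_command --plan '[0, 0, -0.5, 0, 0, 0, 0.47, 0, 0, -1.0, 0, 0, 0, 0.47, 3.0, 0, -1.5, 0, 0, 0, 0.47, 5.0, 0, -2, 0, 0, 0, 0.47, 4, 0, -2, 0, 0, 0, 0.47, 0, 0, 0, 0, 0, 0, 0.47]'

```text
time: 11.85
tool_pos: [0.558, 0.1259, 0.1203]
ee_rot: [3.136, -0.002, 1.498]
wrist_force: [0.2, -0.3, 0.8]
width: 0.0497
```

```bash
python3 - <<'E'
from h import *
s=crop("scene",200,185,300,260,8,"s7")
crop("top",180,155,380,255,4,"t7")
o=robot.get_obs();print(jig(o['tool_pos']),o['tool_pos'],o['wrist_force'])
X=.009
for y in (-.0415,.0485):
   for z in (.04,.014):
    q=proj(s,[*world(X,y),z]);print(X,y,z,(np.array(q)-[200,185]+.5)*8-.5)
E
```

```text
(np.float64(-0.10640844900792164), np.float64(0.0032735795414464224)) [0.55649688 0.12320316 0.11777814] [0.18807431 0.55641157 0.27316681]
0.009 -0.0415 0.04 [347.02083215 429.7239112 ]
0.009 -0.0415 0.014 [350.69410484 507.58407215]
0.009 0.0485 0.04 [592.40826572 248.25378075]
0.009 0.0485 0.014 [591.28101738 324.78651086]
```

View pics/s7.png

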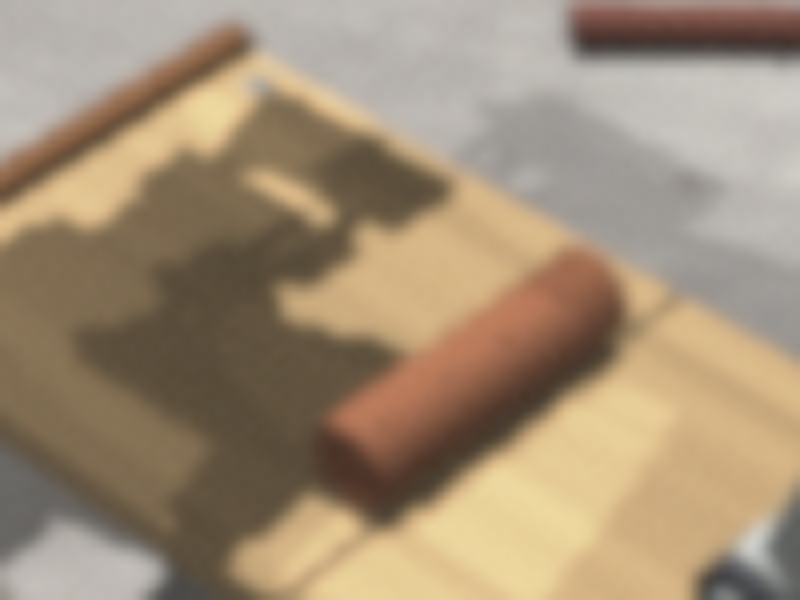

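View pics/t7.png

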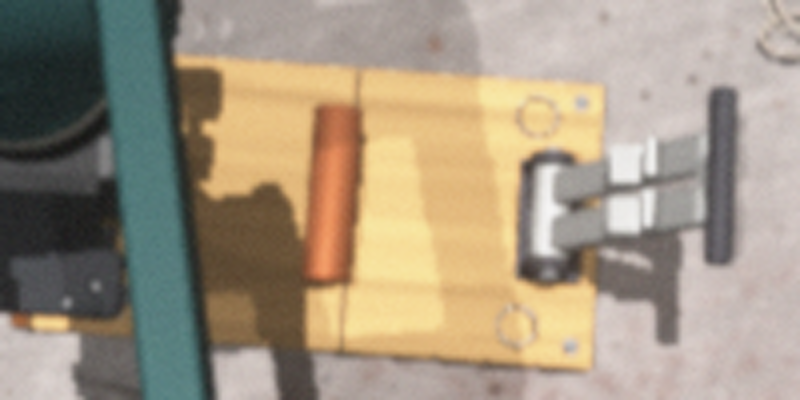

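```bash
cat >> h.py <<'E'
def measure():
    """tube axis & line in jig coords from top view, per-row centroids"""
    s=cams.snapshot("top"); im=s["pixels"].astype(float)
    res=[]; 
    for v in range(185,223):
        row=im[v,225:310]; w=np.clip((row[:,0]/(row[:,2]+1))-2.6,0,1)*0
        hsv=cv2.cvtColor(s["pixels"][v:v+1,225:310],cv2.COLOR_RGB2HSV)[0].astype(float)
        m=(hsv[:,0]<12)&(hsv[:,1]>120)
        if 8<m.sum()<16:
            idx=np.where(m)[0]+225; res.append((v,idx.min(),idx.max()))
    res=np.array(res); 
    mid=(res[:,1]+res[:,2])/2
    k=np.polyfit(res[:,0],mid,1)
    a=[atz(s,np.polyval(k,v),v,.0285) for v in (186,222)]
    lr=[]
    for v in list(range(174,178))+list(range(229,240)):
        row=im[v,255:280].sum(1); b=np.median(row); w=np.clip(b-row-60,0,None)
        if w.sum()>0: lr.append((v,(w*np.arange(255,280)).sum()/w.sum()))
    lr=np.array(lr); kl=np.polyfit(lr[:,0],lr[:,1],1); r=lr[:,1]-np.polyval(kl,lr[:,0])
    l=[atz(s,np.polyval(kl,v),v,.014) for v in (186,222)]
    print("n",len(res),"width px",np.mean(res[:,2]-res[:,1]+1),"line n",len(lr),"res",abs(r).max().round(2))
    print("tube jig x",[round(jig(p)[0]*1e3,1) for p in a],"line",[round(jig(p)[0]*1e3,1) for p in l])
    return im
E
python3 - <<'E'
from h import *
measure()
E
```

```text
n 38 width px 10.842105263157896 line n 15 res 0.9
tube jig x [np.float64(10.2), np.float64(8.3)] line [np.float64(15.5), np.float64(3.9)]
```

```bash
python3 - <<'E'
from h import *
s=cams.snapshot("top"); cv2.imwrite("pics/top7.png",s["pixels"][:,:,::-1])
im0=cv2.imread("pics/top0.png").astype(float)[:,:,::-1]
lr=[]
for v in range(176,240):
    g=im0[v,258:276].sum(1); b=np.percentile(g,70); w=np.clip(b-g-50,0,None); j=w.argmax()
    sl=slice(max(j-2,0),j+3); lr.append((v,258+(w[sl]*np.arange(18)[sl]).sum()/w[sl].sum()))
lr=np.array(lr); k=np.polyfit(lr[:,0],lr[:,1],1); print("res",np.std(lr[:,1]-np.polyval(k,lr[:,0])))
for v in (176,186,204,222,239): print(v,np.polyval(k,v),np.array(jig(atz(s,np.polyval(k,v),v,.014)))*1e3)
# tube edges: saturation/hue profile subpixel
im=s["pixels"].astype(float); E=[]
for v in range(184,225):
    r=im[v,245:280]; q=r[:,1]/(r[:,0]+1); # g/r: wood ~.75, copper ~.5
    qs=np.interp(np.arange(0,34,.1),np.arange(35),q); lo=qs[(qs.argmin())]; hi=np.median(q[:6]); hr=np.median(q[-8:])
    c=qs.argmin(); tl=(lo+hi)/2; tr=(lo+hr)/2
    L=np.where(qs[:c]>tl)[0]; Rr=np.where(qs[c:]>tr)[0]
    if len(L) and len(Rr): E.append((v,245+L[-1]*.1,245+(c+Rr[0])*.1))
E=np.array(E); print(E[::5]); 
kL=np.polyfit(E[:,0],E[:,1],1);kR=np.polyfit(E[:,0],E[:,2],1);print("std",np.std(E[:,1]-np.polyval(kL,E[:,0])),np.std(E[:,2]-np.polyval(kR,E[:,0])))
for v in (186,204,222):
  # silhouette: fit circle radius 13mm: use mean of the two tangent rays at axis height
  a,b=np.polyval(kL,v),np.polyval(kR,v); print(v,a,b,np.array(jig(atz(s,(a+b)/2,v,.027)))*1e3, "w",(b-a))
E
```

```text
res 0.0868658035887305
176 269.0988649001016 [19.37413335 65.3022745 ]
186 268.41342531623303 [19.23466157 43.71309956]
204 267.1796340652696 [18.98637842  5.28075013]
222 265.9458428143063 [ 18.74158772 -32.61099534]
239 264.7805955217297 [ 18.51353732 -67.91146772]
[[184.  258.5 269.7]
 [189.  258.  270.1]
 [194.  257.5 269.8]
 [199.  257.1 269.6]
 [204.  257.  268.8]
 [209.  256.4 268.7]
 [214.  255.6 268.1]
 [219.  255.3 267.8]
 [224.  255.2 267.2]]
std 0.14964207601330518 0.24454306112583815
186 258.25355400696856 270.1834146341462 [10.20545373 40.62660502] w 11.929860627177618
204 256.73170731707313 268.9146341463413 [9.68980629 2.70930669] w 12.182926829268183
222 255.20986062717765 267.64585365853645 [  9.18141016 -34.67477713] w 12.435993031358805
```

```bash
python3 - <<'E'
from h import *
w=world(.005,.0035);print(w); to([*w,.06],84.9,4)
E
```

```text
[0.54778773 0.01213541]
[-2.76  0.01  1.42 -0.02  0.01  0.16]
[-2.76  0.02  1.42 -0.02  0.01  0.16]
[-2.76  0.03  1.42 -0.02  0.01  0.16]
[-2.76  0.03  1.42 -0.02  0.01  0.16]
```

Call:
arm_command --plan '[-3.5, 0, 0.5, 0, 0, 0.2, 0.47, -3.5, 0, 1, 0, 0, 0.2, 0.47, -3, 0, 1.6, 0, 0, 0.2, 0.47, -1.05, 0, 2.5, 0, 0, 0.2, 0.47, 0, 0, 0, 0, 0, 0, 0.47, 0, 0, 0, 0, 0, 0, 0.47]'

```text
time: 12.8
tool_pos: [0.5476, 0.0129, 0.062]
ee_rot: [3.141, -0.0, 1.479]
wrist_force: [-0.7, 0.9, 1.0]
width: 0.0502
```

```bash
python3 - <<'E'
from h import *
o=robot.get_obs();print(np.array(jig(o['tool_pos']))*1e3,o['tool_pos'],np.degrees(o['ee_rot']))
E
```

```text
[4.28617705 3.26852196] [0.54761425 0.0128655  0.06203074] [ 1.79990815e+02 -1.62375724e-02  8.47432571e+01]
```

Call:
arm_command --plan '[0, 0, 0.6, 0, 0, 0, 0.47, 0, 0, 0.5, 0, 0, 0, 0.47, 0, 0, 0.25, 0, 0, 0, 0.47, 0, 0, 0, 0, 0, 0, 0.47, 0, 0, 0, 0, 0, 0, 0.47]'

```text
time: 13.42
tool_pos: [0.5476, 0.0133, 0.0483]
ee_rot: [3.141, -0.0, 1.48]
wrist_force: [-0.9, -0.3, 0.1]
width: 0.0495
```

Call:
arm_command --plan '[0, 0, 0.06, 0, 0, 0, 0.47, 0, 0, 0, 0, 0, 0, 0.47]'

```text
time: 13.68
tool_pos: [0.5476, 0.0131, 0.0481]
ee_rot: [3.141, -0.0, 1.48]
wrist_force: [-1.6, -0.1, 3.7]
width: 0.0498
```

Call:
arm_command --plan '[-0.2, 0, 0, 0, 0, 0, 0.47, -0.36, 0, 0, 0, 0, -0.2, 0.47, -0.36, 0, 0, 0, 0, -0.2, 0.47, -0.36, 0, 0, 0, 0, -0.2, 0.47, -0.36, 0, 0, 0, 0, -0.2, 0.47, -0.22, 0, 0, 0, 0, 0, 0.47, 0, 0, 0, 0, 0, 0, 0.47, 0, 0, 0, 0, 0, 0, 0.47]'

```text
time: 14.68
tool_pos: [0.5461, -0.0058, 0.0481]
ee_rot: [3.141, 0.0, 1.493]
wrist_force: [-1.5, 0.2, 5.6]
width: 0.0499
```

Call:
arm_command --plan '[0, 0, -0.5, 0, 0, 0, 0.47, 0, 0, -1.0, 0, 0, 0, 0.47, 3.0, 0, -1.5, 0, 0, 0, 0.47, 5.0, 0, -2, 0, 0, 0, 0.47, 5, 0, -2, 0, 0, 0, 0.47, 0, 0, 0, 0, 0, 0, 0.47]'

```text
time: 15.42
tool_pos: [0.5573, 0.1274, 0.1202]
ee_rot: [3.137, -0.002, 1.499]
wrist_force: [-0.1, -0.9, 0.6]
width: 0.05
```

```bash
cat >m.py <<'E'
from h import *
s=cams.snapshot("top"); im=s["pixels"].astype(float); E=[]
for v in range(186,223):
    r=im[v,245:290]; q=r[:,1]/(r[:,0]+1)
    qs=np.interp(np.arange(0,44,.1),np.arange(45),q); lo=np.percentile(qs,8); hi=np.median(q[:6]); hr=np.median(q[-8:])
    c=int(np.median(np.where(qs<=lo+.02)[0])); tl=(lo+hi)/2; tr=(lo+hr)/2
    L=np.where(qs[:c]>tl)[0]; Rr=np.where(qs[c:]>tr)[0]
    if len(L) and len(Rr): E.append((v,245+L[-1]*.1,245+(c+Rr[0])*.1))
E=np.array(E); kL=np.polyfit(E[:,0],E[:,1],1);kR=np.polyfit(E[:,0],E[:,2],1);print("std",np.std(E[:,1]-np.polyval(kL,E[:,0])),np.std(E[:,2]-np.polyval(kR,E[:,0])))
for v in (186,204,222):
  a,b=np.polyval(kL,v),np.polyval(kR,v); print(v,a,b,np.array(jig(atz(s,(a+b)/2,v,.027)))*1e3, "w",(b-a))
E
python3 m.py; python3 - <<'E'
from h import *
s=crop("scene",200,185,300,260,8,"s8")
crop("top",180,155,380,255,4,"t8")
E
```

```text
std 0.10085940351032933 0.16581394768461033
186 262.79374110953074 274.43968705547655 [19.32035285 41.24134022] w 11.645945945945812
204 261.8540540540542 273.61351351351357 [19.79447259  3.39354685] w 11.759459459459379
222 260.91436699857763 272.7873399715505 [ 20.26191839 -33.92148206] w 11.872972972972889
```

View pics/s8.png

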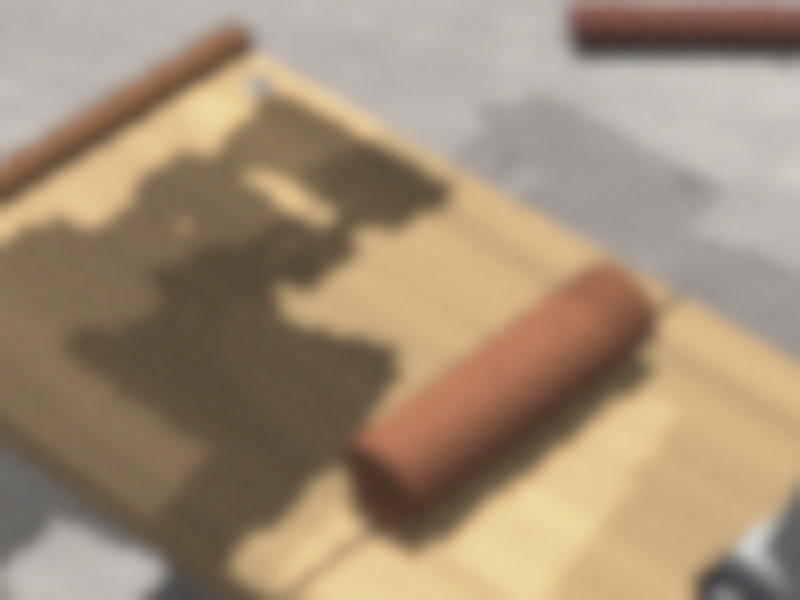

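View pics/t8.png

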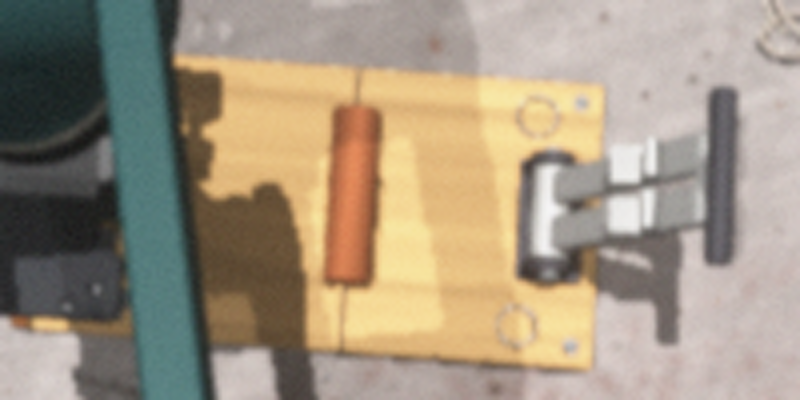

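```bash
python3 - <<'E'
from h import *
s=cams.snapshot("scene"); k=8;x0,y0=200,185
im=cv2.resize(s["pixels"][y0:260,x0:300,::-1],None,fx=k,fy=k,interpolation=cv2.INTER_CUBIC)
f=lambda p:((np.array(proj(s,p))-[x0,y0]+.5)*k-.5)
th=np.linspace(0,2*np.pi,60)
for off,rot,col in ((0.019,0.37,(0,255,0)),(0.0198,-.7,(255,0,0))):
  for y in (-.0415,.0485):
    c=off+(y-.0035)*np.tan(np.radians(rot))
    pts=np.array([f([*world(c+.013*np.cos(t),y),.027+.013*np.sin(t)]) for t in th]).astype(int)
    cv2.polylines(im,[pts],True,col,1)
a,b=[f([*world(.019+y*np.tan(np.radians(.37)),y),.014]).astype(int) for y in(-.075,.075)]
cv2.line(im,tuple(map(int,a)),tuple(map(int,b)),(255,255,255),1)
cv2.imwrite("pics/ov8.png",im)
E
```

```text
(no output)
```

View pics/ov8.png

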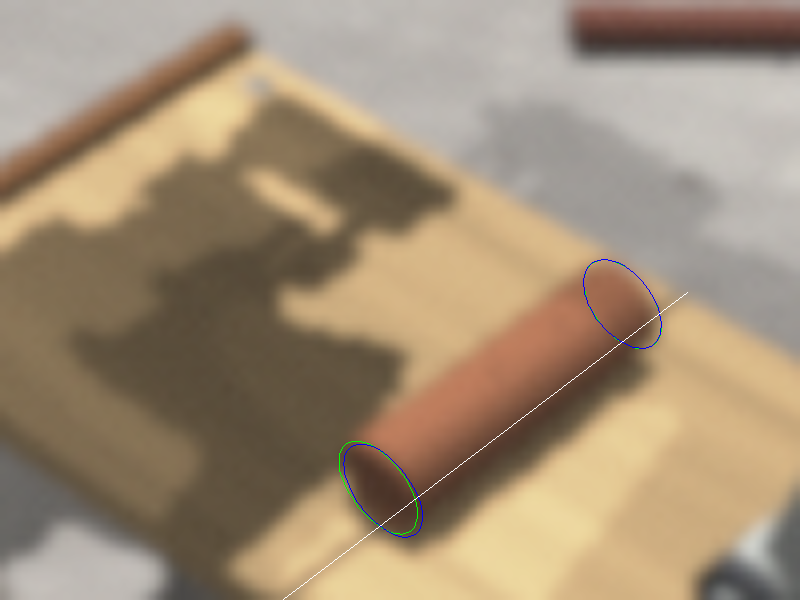

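```bash
python3 - <<'E'
from h import *
w=world(.0205,.0035);print(w,robot.get_obs()['tool_pos']); to([*w,.06],85.4,4)
E
```

```text
[ 0.54654465 -0.00331466] [0.55544542 0.12315037 0.11674996]
[-3.17  0.03  1.42 -0.02  0.01  0.03]
[-3.17  0.03  1.42 -0.02  0.01  0.03]
[-3.17  0.03  1.42 -0.02  0.01  0.03]
[-3.17  0.03  1.42 -0.02  0.01  0.03]
```

Call:
arm_command --plan '[-3.5, 0, 0.5, 0, 0, 0, 0.47, -3.5, 0, 1, 0, 0, 0, 0.47, -3, 0, 1.6, 0, 0, 0, 0.47, -2.7, 0, 2.5, 0, 0, 0, 0.47, 0, 0, 0, 0, 0, 0, 0.47, 0, 0, 0, 0, 0, 0, 0.47]'

```text
time: 16.38
tool_pos: [0.5462, -0.0027, 0.0618]
ee_rot: [-3.142, -0.001, 1.492]
wrist_force: [0.1, -0.5, 1.6]
width: 0.0501
```

Call:
arm_command --plan '[0, 0, 0.6, 0, 0, 0, 0.47, 0, 0, 0.5, 0, 0, 0, 0.47, 0, 0, 0.25, 0, 0, 0, 0.47, 0, 0, 0, 0, 0, 0, 0.47, 0, 0, 0, 0, 0, 0, 0.47]'

```text
time: 17.0
tool_pos: [0.5462, -0.0023, 0.0482]
ee_rot: [3.141, -0.0, 1.494]
wrist_force: [-0.4, 0.2, 0.6]
width: 0.0497
```

```bash
python3 - <<'E'
from h import *
o=robot.get_obs();print(np.array(jig(o['tool_pos']))*1e3,o['tool_pos'],np.degrees(o['ee_rot']))
E
```

```text
[19.47944588  3.05620971] [ 0.54618413 -0.0022618   0.0482227 ] [ 1.79993505e+02 -4.44169299e-03  8.55996392e+01]
```

Call:
arm_command --plan '[0, 0, 0.06, 0, 0, 0, 0.47, 0, 0, 0, 0, 0, 0, 0.47, 0.05, 0, 0, 0, 0, 0.3, 0.47, 0.06, 0, 0, 0, 0, 0.4, 0.47, 0.05, 0, 0, 0, 0, 0.3, 0.47, 0, 0, 0, 0, 0, 0, 0.47, 0, 0, 0, 0, 0, 0, 0.47]'

```text
time: 17.88
tool_pos: [0.5466, -0.0009, 0.0481]
ee_rot: [3.141, 0.0, 1.476]
wrist_force: [-1.1, 0.0, 5.0]
width: 0.0499
```

Call:
arm_command --plan '[0, 0, -0.2, 0, 0, 0, 0.47, 0, 0, -1.0, 0, 0, 0, 0.47, 3.0, 0, -1.5, 0, 0, 0, 0.47, 5.0, 0, -2, 0, 0, 0, 0.47, 5, 0, -2, 0, 0, 0, 0.47, 0, 0, 0, 0, 0, 0, 0.47]'

```text
time: 18.62
tool_pos: [0.56, 0.1319, 0.117]
ee_rot: [3.137, -0.002, 1.481]
wrist_force: [-0.2, 0.3, -0.6]
width: 0.0499
```

```bash
python3 m.py; python3 - <<'E'
from h import *
s=crop("scene",200,185,300,260,8,"s9")
crop("top",220,165,300,245,9,"t9")
E
```

```text
std 0.08545759189689195 0.15333719731318893
186 262.78591749644386 274.51081081081094 [19.38594018 41.24576362] w 11.72489331436708
204 261.5513513513514 273.25405405405417 [19.11324661  3.34741745] w 11.702702702702766
222 260.31678520625894 271.99729729729745 [ 18.84438875 -34.01785112] w 11.680512091038509
```

View pics/t9.png

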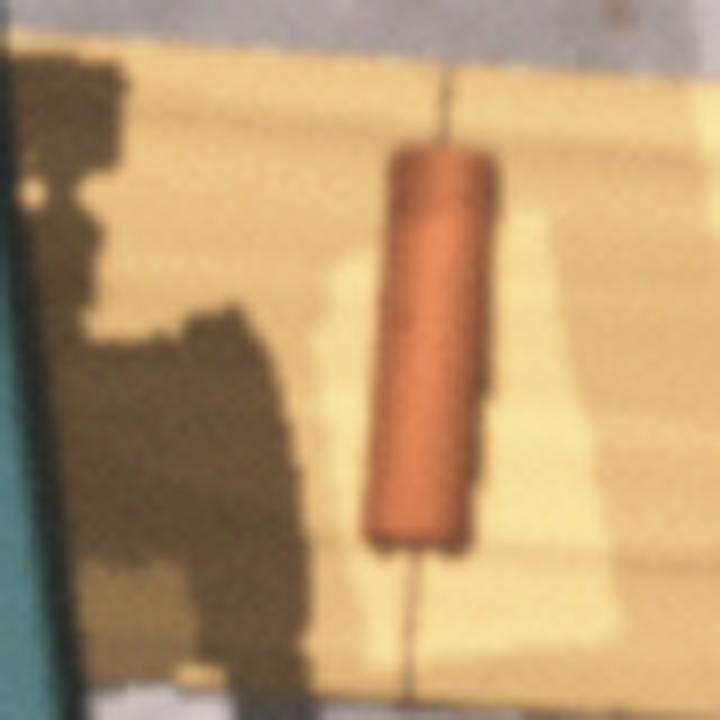

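```bash
python3 - <<'E'
from h import *
from scipy.optimize import brentq
s=cams.snapshot("top")
u,v=180+(722.5)/4-.5,155+(175.5)/4-.5
P=lambda a:np.r_[world(.119-.15*np.cos(a),0),.047+.15*np.sin(a)]
g=lambda a:jig(atz(s,u,v,P(a)[2]))[0]-jig(P(a))[0]
a=brentq(g,1.6,2.3); p=atz(s,u,v,P(a)[2]); print(a,np.array(jig(p))*1e3,p)
s2=cams.snapshot("scene"); q=proj(s2,p); print("scene px",q,"crop s1",(np.array(q)-[170,180]+.5)*4)
hx=[ (548,215)]; print(np.array(jig(atz(s,180+548.5/4-.5,155+215.5/4-.5,.055)))*1e3)
o=robot.get_obs(); print(o['tool_pos'],jig(o['tool_pos']),np.degrees(o['ee_rot']))
E
```

```text
1.9319278168459668 [171.99994482  -0.53632232] [ 0.53037119 -0.1540029   0.18732464]
scene px (np.float64(334.10081558792695), np.float64(203.0929517353478)) crop s1 [658.40326235  94.37180694]
[116.87781484  -3.05667654]
[0.55802484 0.12734768 0.11350008] (np.float64(-0.11066216067193978), np.float64(0.004464233297864475)) [-1.79900777e+02  4.15654679e-02  8.44980416e+01]
```

```bash
python3 - <<'E'
from h import *
o=robot.get_obs(); p=o['tool_pos']
w=world(.200,-.0005);print(w)
to([p[0],p[1],.265],85.4,4); to([*w,.265],85.4,8)
E
```

```text
[ 0.52816183 -0.18191568]
[-0.   -0.01 -3.79 -0.02  0.01 -0.23]
[-0.   -0.   -3.79 -0.02  0.01 -0.23]
[-0.   -0.   -3.79 -0.02  0.01 -0.23]
[-0.   -0.   -3.79 -0.02  0.01 -0.23]
[-3.89 -0.   -1.89 -0.01  0.01 -0.11]
[-3.88 -0.01 -1.89 -0.01  0.01 -0.11]
[-3.88 -0.02 -1.89 -0.01  0.01 -0.11]
[-3.88 -0.03 -1.89 -0.01  0.01 -0.11]
[-3.88 -0.03 -1.89 -0.01  0.01 -0.11]
[-3.88 -0.04 -1.89 -0.01  0.01 -0.11]
[-3.88 -0.05 -1.89 -0.01  0.01 -0.11]
[-3.88 -0.05 -1.89 -0.01  0.01 -0.11]
```

Call:
arm_command --plan '[0, 0, -3.8, 0, 0, -0.2, 0.47, 0, 0, -3.8, 0, 0, -0.2, 0.47, 0, 0, -3.8, 0, 0, -0.2, 0.47, 0, 0, -3.8, 0, 0, -0.3, 0.47, 0, 0, 0, 0, 0, 0, 0.47]'

```text
time: 19.5
tool_pos: [0.56, 0.1275, 0.27]
ee_rot: [3.135, -0.001, 1.49]
wrist_force: [-0.2, -0.3, -0.7]
width: 0.0499
```

Call:
arm_command --plan '[-3.9, -0.1, 0, 0, 0, 0, 0.47, -3.9, -0.1, 0, 0, 0, 0, 0.47, -3.9, -0.1, 0, 0, 0, 0, 0.47, -3.9, -0.1, 0, 0, 0, 0, 0.47, -3.9, 0, 0, 0, 0, 0, 0.47, -3.9, 0, 0, 0, 0, 0, 0.47, -3.9, 0, 0, 0, 0, 0, 0.47, -3.9, 0, 0, 0, 0, 0, 0.47]'

```text
time: 20.5
tool_pos: [0.5287, -0.1838, 0.2637]
ee_rot: [-3.138, -0.001, 1.491]
wrist_force: [-0.4, 1.1, -0.2]
width: 0.0499
```

Call:
arm_command --plan '[0, 0, 0, 0, 0, 0, 0.47, 0, 0, 0, 0, 0, 0, 0.47]'

```text
time: 20.75
tool_pos: [0.5294, -0.1818, 0.2648]
ee_rot: [-3.139, -0.002, 1.491]
wrist_force: [-1.9, 0.4, -0.2]
width: 0.0497
```

```bash
python3 - <<'E'
from h import *
o=robot.get_obs(); p=o['tool_pos']; print(p,jig(p))
to([*world(.2,-.0005),.182],85.4,3)
crop("scene",150,60,400,280,3,"s10"); crop("top",180,155,380,255,4,"t10")
E
```

```text
[ 0.52937223 -0.18183992  0.26476977] (np.float64(0.1998274188222813), np.float64(0.0007004309778232533))
[-0.01 -0.03  2.76 -0.05 -0.03  0.02]
[-0.01 -0.04  2.76 -0.05 -0.03  0.02]
[-0.01 -0.04  2.76 -0.05 -0.03  0.02]
```

View pics/s10.png

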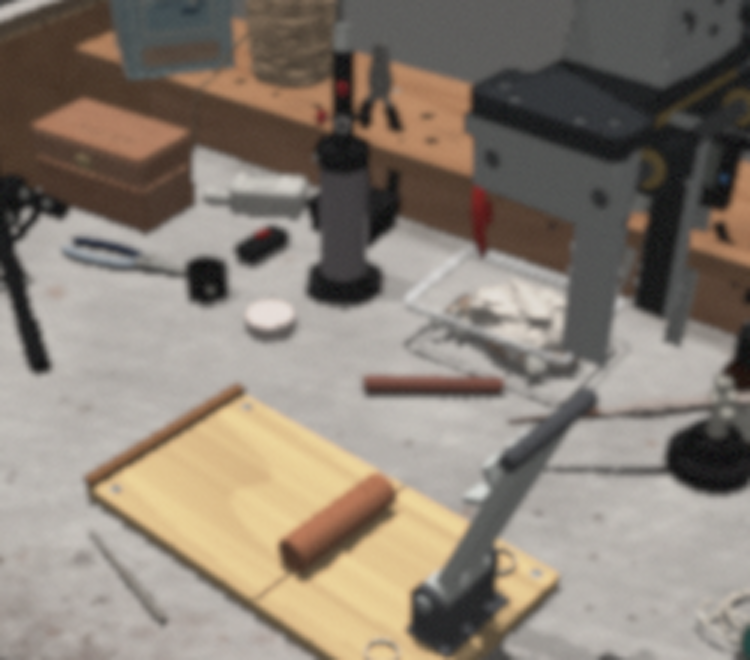

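Call:
arm_command --plan '[0, -0.1, 2.8, 0, 0, 0, 0.47, 0, 0, 2.8, 0, 0, 0, 0.47, 0, 0, 2.5, 0, 0, 0, 0.47, 0, 0, 0, 0, 0, 0, 0.47]'

```text
time: 21.35
tool_pos: [0.5279, -0.1803, 0.183]
ee_rot: [-3.137, -0.002, 1.494]
wrist_force: [-0.3, -0.2, 0.5]
width: 0.0497
```

Call:
arm_command --plan '[0.4, 0, 0, 0, 0, 0, 0.47, 0.3, 0, 0, 0, 0, 0, 0.47, 0.3, 0, 0, 0, 0, 0, 0.47, 0.3, 0, 0, 0, 0, 0, 0.47, 0, 0, 0, 0, 0, 0, 0.47]'

```text
time: 21.98
tool_pos: [0.5302, -0.1689, 0.1858]
ee_rot: [3.141, 0.0, 1.492]
wrist_force: [0.1, -0.0, 0.1]
width: 0.0498
```

```bash
python3 - <<'E'
from h import *
o=robot.get_obs(); p=o['tool_pos']; print(p,np.array(jig(p))*1e3)
crop("scene",200,100,400,260,4,"s11")
A=np.radians(np.arange(112,40,-4)); x=119-150*np.cos(A); z=47+150*np.sin(A)
for i in range(len(A)-1): print(round(np.degrees(A[i])),round(x[i]),round(z[i]),"d",round((x[i]-x[i+1])/10,2),round((z[i]-z[i+1])/10,2))
E
```

```text
[ 0.53018715 -0.16890412  0.18575121] [186.86793061   0.47529031]
112 175 186 d 0.98 -0.36
108 165 190 d 1.01 -0.29
104 155 193 d 1.02 -0.22
100 145 195 d 1.04 -0.15
96 135 196 d 1.04 -0.07
92 124 197 d 1.05 0.0
88 114 197 d 1.04 0.07
84 103 196 d 1.04 0.15
80 93 195 d 1.02 0.22
76 83 193 d 1.01 0.29
72 73 190 d 0.98 0.36
68 63 186 d 0.96 0.43
64 53 182 d 0.92 0.49
60 44 177 d 0.89 0.55
56 35 171 d 0.85 0.62
52 27 165 d 0.8 0.67
48 19 158 d 0.75 0.73
```

View pics/s11.png

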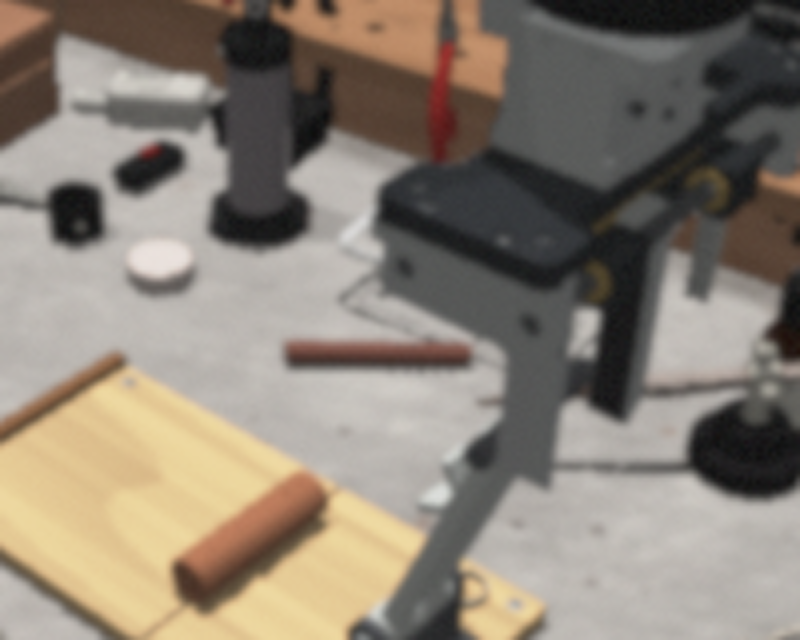

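Call:
arm_command --plan '[0.6, 0, -0.2, 0, 0, 0, 0.47, 1.0, 0, -0.2, 0, 0, 0, 0.47, 1.0, 0, -0.2, 0, 0, 0, 0.47, 1.0, 0, -0.1, 0, 0, 0, 0.47, 1.0, 0, 0, 0, 0, 0, 0.47, 1.0, 0, 0, 0, 0, 0, 0.47, 0.8, 0, 0, 0, 0, 0, 0.47, 0, 0, 0, 0, 0, 0, 0.47]'

```text
time: 23.02
tool_pos: [0.5349, -0.1043, 0.1922]
ee_rot: [-3.141, -0.001, 1.493]
wrist_force: [0.5, -0.6, 0.3]
width: 0.0496
```

```bash
python3 - <<'E'
from h import *
o=robot.get_obs(); p=o['tool_pos']; print(p,np.array(jig(p))*1e3,o['wrist_force'])
crop("scene",200,100,400,260,4,"s12")
E
```

```text
[ 0.53493974 -0.10431913  0.19215463] [1.22109817e+02 3.29218058e-02] [ 0.46491991 -0.56246149  0.28274741]
```

View pics/s12.png

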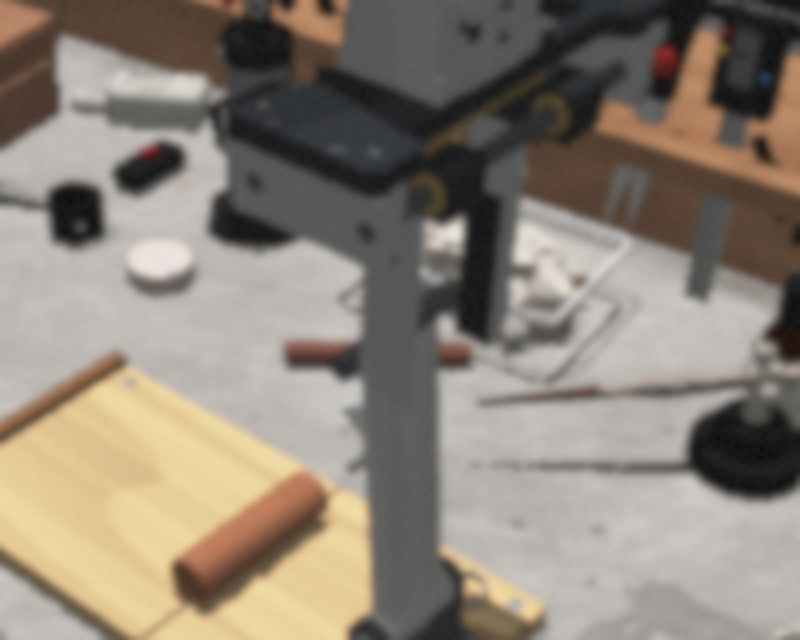

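Call:
arm_command --plan '[1.0, 0, 0.1, 0, 0, 0, 0.47, 1.0, 0, 0.2, 0, 0, 0, 0.47, 1.0, 0, 0.2, 0, 0, 0, 0.47, 1.0, 0, 0.3, 0, 0, 0, 0.47, 1.0, 0, 0.4, 0, 0, 0, 0.47, 1.0, 0, 0.5, 0, 0, 0, 0.47, 1.0, 0, 0.6, 0, 0, 0, 0.47, 0.8, 0, 0.6, 0, 0, 0, 0.47]'

```text
time: 24.08
tool_pos: [0.5411, -0.0267, 0.1629]
ee_rot: [-3.141, -0.0, 1.492]
wrist_force: [-0.8, 0.3, 0.3]
width: 0.0496
```

```bash
python3 - <<'E'
from h import *
o=robot.get_obs(); p=o['tool_pos']; print(p,np.array(jig(p))*1e3,o['wrist_force'])
crop("scene",170,100,370,260,4,"s13")
E
```

```text
[ 0.54112296 -0.02673218  0.16293369] [ 4.42769023e+01 -2.61630941e-02] [-0.81661554  0.33852705  0.30678853]
```

View pics/s13.png

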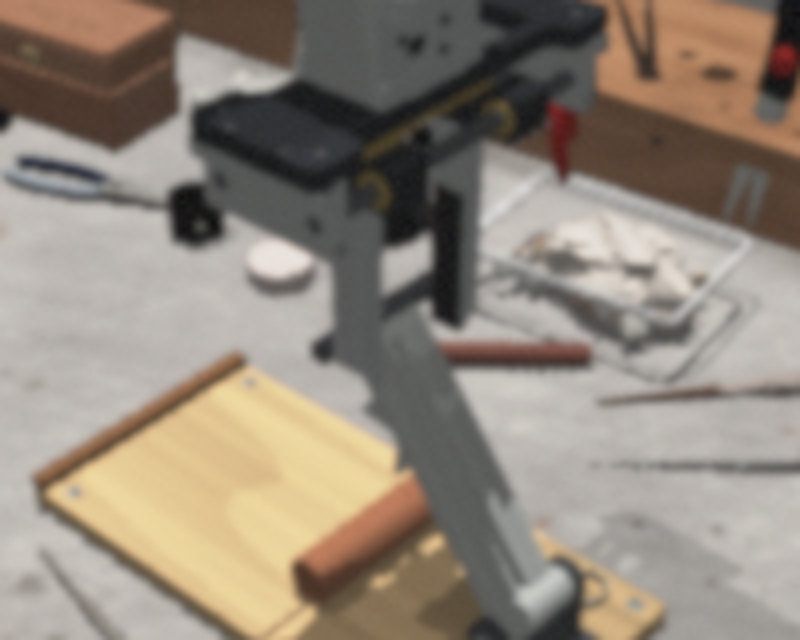

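Call:
arm_command --plan '[-0.5, 0, -0.5, 0, 0, 0, 0.47, 0, 0, -1.5, 0, 0, 0, 0.47, 0, 0, -2, 0, 0, 0, 0.47, 1.0, 0, 0, 0, 0, 0, 0.47, 0.9, 0, 0, 0, 0, 0, 0.47, 0, 0, 0.5, 0, 0, 0, 0.47, 0, 0, 0, 0, 0, 0, 0.47]'

```text
time: 25.0
tool_pos: [0.5416, -0.0133, 0.1969]
ee_rot: [-3.139, -0.0, 1.493]
wrist_force: [0.7, -0.4, -0.3]
width: 0.0497
```

```bash
python3 - <<'E'
from h import *
o=robot.get_obs(); p=o['tool_pos']; print(p,np.array(jig(p))*1e3,o['wrist_force'])
crop("scene",170,100,370,260,4,"s14")
E
```

```text
[ 0.5415973  -0.01328571  0.19692484] [30.83569601 -0.63174673] [ 0.73794559 -0.43697889 -0.34170591]
```

View pics/s14.png

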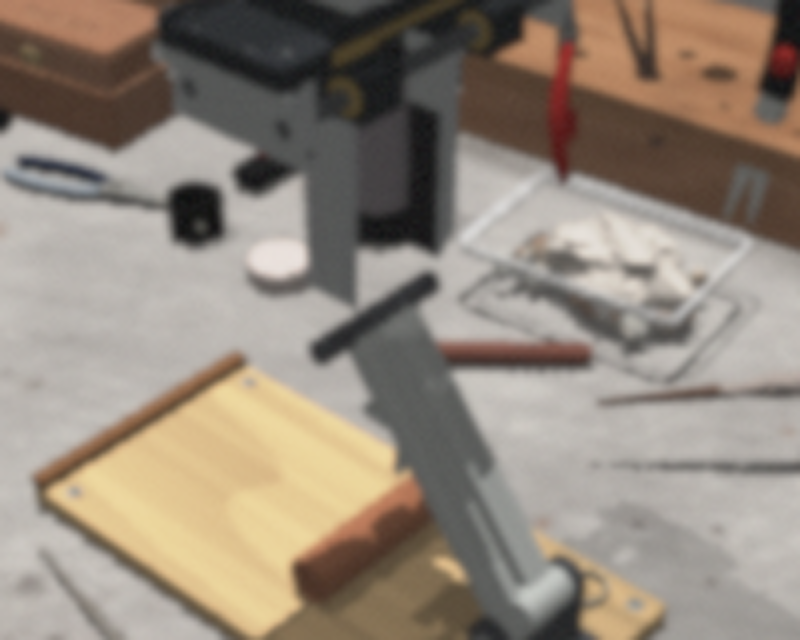

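Call:
arm_command --plan '[0, 0, 1.3, 0, 0, 0, 0.47, 0, 0, 0, 0, 0, 0, 0.47, 0.8, 0, 0.8, 0, 0, 0, 0.47, 1.0, 0, 0.9, 0, 0, 0, 0.47, 0.9, 0, 1.0, 0, 0, 0, 0.47, 0.8, 0, 1.0, 0, 0, 0, 0.47, 0.7, 0, 1.1, 0, 0, 0, 0.47, 0, 0, 0, 0, 0, 0, 0.47]'

```text
time: 26.05
tool_pos: [0.5445, 0.0286, 0.1355]
ee_rot: [-3.138, 0.001, 1.493]
wrist_force: [0.6, 0.2, -0.0]
width: 0.0496
```

```bash
python3 - <<'E'
from h import *
o=robot.get_obs(); p=o['tool_pos']; print(p,np.array(jig(p))*1e3,o['wrist_force'])
crop("scene",170,130,370,290,4,"s15")
E
```

```text
[0.54446775 0.02860273 0.13548027] [-11.14802302  -1.1299478 ] [ 0.55346883  0.17791884 -0.00287002]
```

View pics/s15.png

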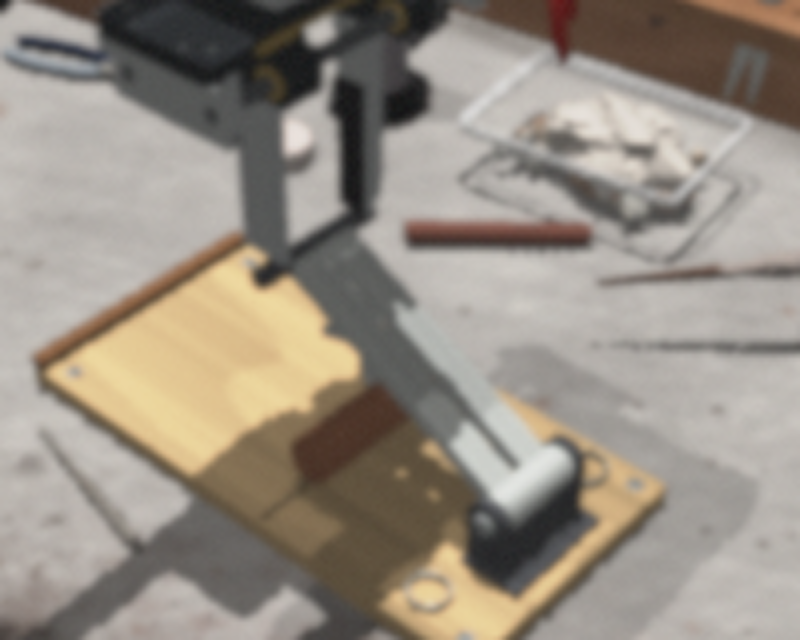

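Call:
arm_command --plan '[0.6, 0, 1.1, 0, 0, 0, 0.47, 0.5, 0, 1.2, 0, 0, 0, 0.47, 0.4, 0, 1.2, 0, 0, 0, 0.47, 0.2, 0, 1.2, 0, 0, 0, 0.47, 0.1, 0, 0.7, 0, 0, 0, 0.47, 0.1, 0, 0.4, 0, 0, 0, 0.47, 0, 0, 0, 0, 0, 0, 0.47]'

```text
time: 26.98
tool_pos: [0.547, 0.0472, 0.0792]
ee_rot: [-3.141, 0.0, 1.492]
wrist_force: [-0.8, 0.1, 0.1]
width: 0.0499
```

```bash
python3 - <<'E'
from h import *
o=robot.get_obs(); p=o['tool_pos']; print(p,np.array(jig(p))*1e3,o['wrist_force'])
crop("scene",170,130,370,290,4,"s16")
E
```

```text
[0.54698796 0.04716883 0.07920259] [-29.85642861  -0.10683489] [-0.81514518  0.12133604  0.12773432]
```

View pics/s16.png

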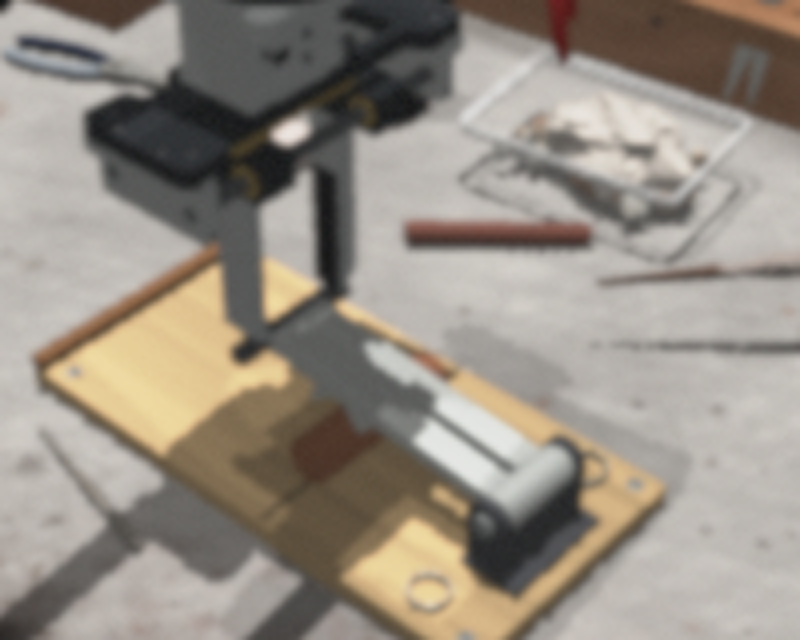

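Call:
arm_command --plan '[0, 0, 0.4, 0, 0, 0, 0.47, 0, 0, 0.4, 0, 0, 0, 0.47, 0, 0, 0.3, 0, 0, 0, 0.47, 0, 0, 0.2, 0, 0, 0, 0.47, 0, 0, 0, 0, 0, 0, 0.47]'

```text
time: 27.65
tool_pos: [0.5469, 0.0472, 0.0662]
ee_rot: [-3.141, 0.0, 1.492]
wrist_force: [-0.9, 0.2, 0.3]
width: 0.05
```

Call:
arm_command --plan '[0, 0, 0.2, 0, 0, 0, 0.47, 0, 0, 0.1, 0, 0, 0, 0.47, 0, 0, 0, 0, 0, 0, 0.47]'

```text
time: 28.02
tool_pos: [0.5471, 0.0473, 0.0634]
ee_rot: [-3.141, -0.0, 1.492]
wrist_force: [0.2, 0.6, 0.3]
width: 0.0499
```

Call:
arm_command --plan '[0, 0, 0.1, 0, 0, 0, 0.47, 0, 0, 0, 0, 0, 0, 0.47]'

```text
time: 28.28
tool_pos: [0.5471, 0.0473, 0.0624]
ee_rot: [3.142, -0.0, 1.492]
wrist_force: [-0.5, 0.3, 0.2]
width: 0.05
```

Call:
arm_command --plan '[0, 0, 0.1, 0, 0, 0, 0.47, 0, 0, 0, 0, 0, 0, 0.47]'

```text
time: 28.52
tool_pos: [0.5472, 0.0473, 0.0616]
ee_rot: [3.141, -0.0, 1.492]
wrist_force: [-0.5, 0.1, 0.2]
width: 0.0496
```

Call:
arm_command --plan '[0, 0, 0.07, 0, 0, 0, 0.47, 0, 0, 0, 0, 0, 0, 0.47]'

```text
time: 28.78
tool_pos: [0.5472, 0.0473, 0.0613]
ee_rot: [3.141, -0.0, 1.492]
wrist_force: [-0.7, -0.0, 3.6]
width: 0.0498
```

Call:
arm_command --plan '[0, 0, 0.05, 0, 0, 0, 0.47, 0, 0, 0, 0, 0, 0, 0.47, 0, 0, 0, 0, 0, 0, 0.47]'

```text
time: 29.15
tool_pos: [0.5473, 0.0473, 0.0612]
ee_rot: [3.141, -0.0, 1.492]
wrist_force: [-2.0, 0.4, 6.0]
width: 0.0496
```

Seated: firm stop at the predicted height. Lifting clear and checking.

Call:
arm_command --plan '[0, 0, -0.3, 0, 0, 0, 0.47, 0, 0, -1.5, 0, 0, 0, 0.47, 0, 0, -3, 0, 0, 0, 0.47, 2, 0, -4, 0, 0, 0, 0.47, 5, 0, -3, 0, 0, 0, 0.47, 6, 0, 0, 0, 0, 0, 0.47, 6, 0, 0, 0, 0, 0, 0.47, 0, 0, 0, 0, 0, 0, 0.47]'

```text
time: 30.15
tool_pos: [0.5616, 0.2407, 0.1784]
ee_rot: [3.142, -0.001, 1.498]
wrist_force: [1.1, 0.2, -0.2]
width: 0.0495
```

```bash
python3 - <<'E'
from h import *
s=crop("scene",170,150,350,300,4,"s17"); t=crop("top",180,155,380,255,4,"t17")
cv2.imwrite("pics/top17.png",t["pixels"][:,:,::-1])
o=robot.get_obs(); print(o['tool_pos'],o['wrist_force'])
for a in (0,.05):
  p=[*world(.119-.15*np.cos(a),0),.047+.15*np.sin(a)]
  print(a,(np.array(proj(s,p))-[170,150]+.5)*4,(np.array(proj(t,p))-[180,155]+.5)*4)
E
```

```text
[0.56199945 0.2369254  0.17845043] [-0.34857244  0.04574206 -0.07313483]
0 [293.47468999 266.22101822] [253.51927745 192.06930113]
0.05 [293.22568641 254.93345659] [253.61779522 189.83851454]
```

View pics/s17.png

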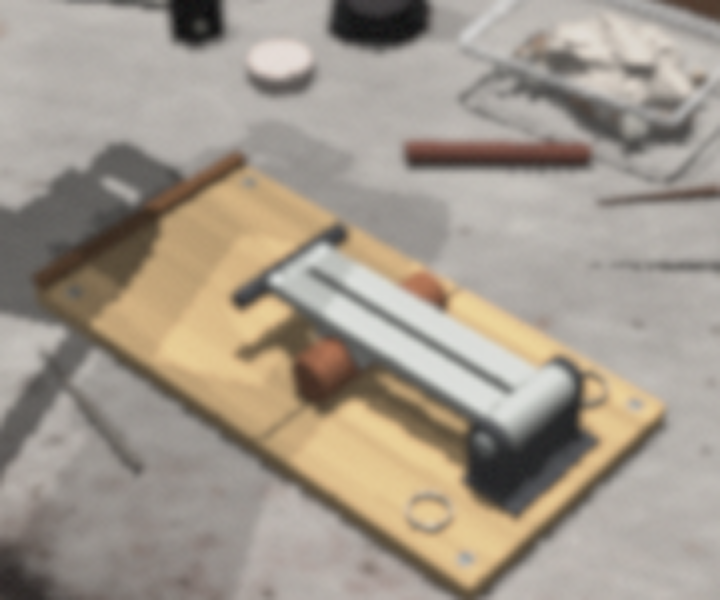

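View pics/t17.png

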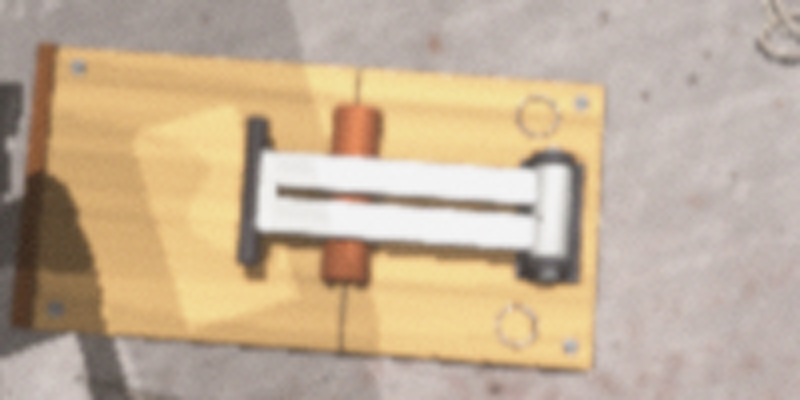

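View pics/top17.png

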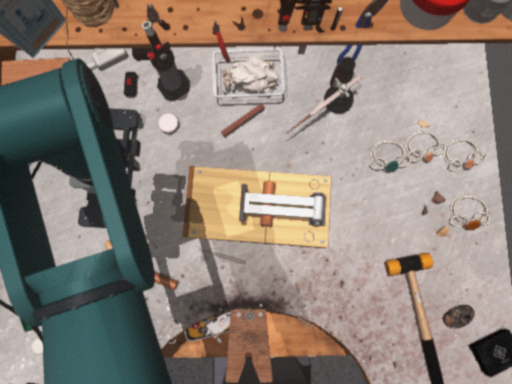

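The pictures show the arm level: the bar is at crop (290,266), against (293,266) predicted for angle 0. The tube is centred on the line at both ends, (357,107) and (346,283). The rings, scriber, stick and tablet have not moved.

```bash
python3 -c "
from bench import close_job; print(close_job())"
```

```text
the job is handed in; nothing more can be done
None
```

The tube lies along the scribed line and the hold-down is closed on it with its V saddle seated. I handed the job in at about 30 s of the 64 s allowed, with the gripper lifted clear.

**Rolling:** I rolled the tube about 50 mm with two fingertips on its top, in five strokes at roughly 0 to 6 N. The fifth stroke went 0.8 mm past the line and left the tube about 1° askew, so I made one small backward stroke to correct it. With the hold-down still open, the top camera then put the tube 0.1 mm from the line and parallel to within 0.1°. That turn, like the small turns in the earlier strokes, cannot be pure rolling, so there was a little pivoting slip under the tube.

**Hold-down:** I pushed the cross bar round from about 1.93 rad, first from behind and then from above, until it met a firm stop. The bar stopped within 0.3 mm of its calculated seated height, at about 6 N.

**Last checks:** In the final pictures the arm is level and the tube is still centred on the line at both ends. None of the loose things has visibly moved.

**Disagreements:**
- My first fit of the line gave a wrong result, and I redid it from the first picture.
- My measured jig position is about 1 mm off along the board, so I judged the tube against the line as seen.
- The tube's measured edges were about 2 mm narrower than the true tube, so the 0.1 mm figure could be off by up to about 1 mm.

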